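# Put four wood carvings back on their own display stands

### The job

Each of the four wood carvings stands on the wrong display stand: put each one upright in the middle of the stand whose outline matches its own foot (gourd on the round stand, seal on the square one, three-sided vase on the three-sided one, brush rest lengthwise on the long one). Use the empty round board to set a carving down for a while when a stand has to be freed; never put a carving down on the cloth or let one fall over. Leave the tape measure where it is.

Things in the scene. Friction and masses are not known exactly. Their poses are not given: they have to be found in the camera images.
- gourd: Gourd of pale wood, round, 115 mm high. Origin: centre of its underside, z up. Foot 48 mm across, lower bulb 64 mm across at 32 mm height, waist 26 mm at 62 mm, upper bulb 40 mm across from 79 to 90 mm height (grip there), thin stem above 105 mm. 0.13 to 0.25 kg. Any yaw will do. Belongs on round_stand; starts on square_stand or long_stand.
- seal: Square stamp block of pale wood, 46 x 46 mm in plan and 56 mm high, with a round knob (up to 34 mm across, 24 mm high) on top; 80 mm high in all. Origin: centre of its underside, z up, x and y square to its faces. Grip across two opposite faces. 0.10 to 0.19 kg. It belongs on square_stand; at the start it is on round_stand or triangle_stand.
- vase: Three-sided closed vase of pale wood: prism with 69 mm sides (corners 40 mm from the axis, one on +x), 50 mm high; above it a round neck, 26 mm in diameter from 66 to 100 mm height (grip there), with a 30 mm lip; 107 mm high in all. Origin: centre of underside, z up. 0.11 to 0.20 kg. Belongs on triangle_stand; starts on square_stand or long_stand.
- brush_rest: Pale wooden brush rest, a ridge of five rounded peaks: foot 88 (x) x 36 (y) x 10 mm, ridge 18 mm thick (y), 86 mm long (x); middle peak 68 mm high, 24 mm long, next ones (x = +-19 mm) about 53 high, outer ones 38. Origin: centre of underside, z up, x lengthwise. Grip the middle across the 18 mm (along y). About 0.1 kg. Belongs on long_stand, lengthwise, either way round; starts on round_stand or triangle_stand.
- round_stand: Round display stand of dark wood, fixed, 96 mm across, 30 mm high, flat top. Origin: centre of its underside on the cloth, z up. A carving on it has its origin 30 mm above this one.
- square_stand: Square display stand of dark wood, fixed, 90 x 90 mm, 30 mm high, flat top, edges along its x and y. Origin: centre of its underside, z up.
- triangle_stand: Three-sided display stand of dark wood, fixed, sides 135 mm (corners 78 mm from the middle, one on its +x axis), 30 mm high, flat top. Origin: centre of its underside, z up.
- long_stand: Long rectangular display stand of dark wood, fixed, 130 mm (x) by 66 mm (y), 30 mm high, flat top. Origin: centre of its underside, z up.
- spare_board: Empty round black board with a light wooden middle, fixed, 160 mm across and 12 mm high, flat top; the free spot, on which nothing stands at the start. Origin: centre of its underside, z up. The four stands and this board change places among five spots at least 160 mm apart, middle to middle.
- tape_measure: Bystander: yellow tape measure, 66 x 34 x 60 mm, loose, standing outside the spots. Origin: centre of its underside. To be left alone, like the log piece (44 mm high) and the brush that lie about at the edge of the work.
Things that resemble listed ones, but are neither listed nor needed, are in the scene too. What is shaped like the gourd but turquoise is not meant.

How it is judged (in metres and radians):
On the way:
1. one of the carvings has been set down upright on the round board and released (((horizontal distance between gourd and spare_board below 0.06 m and z of gourd in the frame of spare_board between 0.008 and 0.017 m and angle between gourd's own z axis and vertical below 0.1 rad and linear speed of gourd below 0.02 m/s and contact force between gourd and the fingers below 0.05 N) or (horizontal distance between seal and spare_board below 0.06 m and z of seal in the frame of spare_board between 0.008 and 0.017 m and angle between seal's own z axis and vertical below 0.1 rad and linear speed of seal below 0.02 m/s and contact force between seal and the fingers below 0.05 N) or (horizontal distance between vase and spare_board below 0.06 m and z of vase in the frame of spare_board between 0.008 and 0.017 m and angle between vase's own z axis and vertical below 0.1 rad and linear speed of vase below 0.02 m/s and contact force between vase and the fingers below 0.05 N) or (horizontal distance between brush_rest and spare_board below 0.06 m and z of brush_rest in the frame of spare_board between 0.008 and 0.017 m and angle between brush_rest's own z axis and vertical below 0.1 rad and linear speed of brush_rest below 0.02 m/s and contact force between brush_rest and the fingers below 0.05 N))), for 0.1 s.
At the end, for the whole second after the job is handed in: Each carving stands upright (within 0.1 rad) and at rest on top of its own stand, its middle within 14 mm of the stand's middle, and the brush rest lies along the long stand within 0.25 rad (horizontal distance between gourd and round_stand below 0.014 m and z of gourd in the frame of round_stand between 0.026 and 0.035 m and angle between each of gourd, seal, vase, brush_rest's own z axis and vertical below 0.1 rad and linear speed of each of gourd, seal, vase, brush_rest below 0.02 m/s and horizontal distance between seal and square_stand below 0.014 m and z of seal in the frame of square_stand between 0.026 and 0.035 m and horizontal distance between vase and triangle_stand below 0.014 m and z of vase in the frame of triangle_stand between 0.026 and 0.035 m and horizontal distance between brush_rest and long_stand below 0.014 m and z of brush_rest in the frame of long_stand between 0.026 and 0.035 m and angle between the x axis of brush_rest and the x axis of long_stand, either way round below 0.25 rad); the robot touches nothing.
It fails at once if a carving is put down on the cloth (height (world z) of any of gourd, seal, vase, brush_rest below 0.006 m).
It fails at once if a carving falls over (angle between any of gourd, seal, vase, brush_rest's own z axis and vertical above 0.7 rad).
It fails at once if the tape measure is moved by more than 30 mm (distance of tape_measure from where it was at the start of the episode above 0.03 m).
It also fails if it takes over 144 s, if anything falls off the work surface, if the arm or the gripper's body presses on something with over 40 N, if the wrist force passes 120 N, or if a joint passes its speed limit or range.

### The arm

A 7-joint arm with a two-finger parallel gripper is mounted at the origin on the work surface. World frame = base frame: x ahead of the robot, y to its left, z up, the work surface at z = 0. Lengths are in mm, angles in rad, forces in N, time in s.
With the tool pointing down it reaches from about 400 to 850 mm from the base axis. Payload 10.4 kg.
Tool frame: the origin (TCP) lies at the very end of the fingers, on their centre line; the grasp point (between the pads) lies 19 mm behind it (r.pinch_z is the distance from the TCP to the grasp point, in mm); x points along the fingers, z is the direction in which the jaws open and shut, and the axes are right-handed (so a half turn about x gives the same grasp; the last joint's range is limited). The gripper opens to 85 mm and grips with 20 to 120 N. Pads are 22 mm wide; open, the fingers measure 114 mm over their backs; the gripper's body (76 mm by 85 mm) begins 54 mm behind the grasp point. The pads swing forward as they close: fully open they stand 13 mm farther back than shut.
Start: joints at [1.315, 0.332, -0.065, 1.46, 0.022, 1.35, -0.088], TCP at [144.21, -608.157, 231.338] pointing down, gripper open.
Joint ranges: [-2.6, 2.6], [-0.5, 2.12], [-1.47, 1.34], [0.16, 2.42], [-1.27, 4.41], [0.06, 2.06], [-2.6, 2.6]. Speed limits (rad/s): [2.22, 2.22, 2.79, 2.79, 3.14, 3.14, 3.14].

### API

Orientations are given as a rotation vector (axis times angle).
In Python, from plant import sense, read_camera, camera_params, r gives the robot as it stands.
- The arm moves only by the tool step_arm, never from a script. Its argument "deltas" is a list of rows, each a list of 7 numbers: the shift along the tool's x, y, z each as a share of 0.25 m, from -1 to 1, then the turn, a rotation vector about the tool's x, y, z each as a share of 0.5 rad, from -1 to 1, then the opening, from 0 (shut) to 1 (fully open). A call has 1 to 5 rows; each row is the pose to reach, as a shift and turn from the pose measured when the call began, along the tool's axes at that moment; what a row does not reach only later rows make up. A row lasts 1/8 s, in which the tool goes at most 62.5 mm and 10.7 degrees, less where a joint would pass 70% of its speed; a pose out of reach is approached as far as the arm can. A call with a number of a shift or a turn outside -1 to 1 is refused whole. A call with a gripper value outside its range is refused whole. The fingers move at their own pace and stop on an object; "force" is the grip in N (left out, the last holds). Time passes only in rows, so rows that repeat a pose let the fingers close. It gives the time, the measured TCP pose, the force and the opening at its end, in the units of the state.
- sense(): the state, without advancing time (a new reading comes with each control period).
- read_camera(name): name is "scene" or "top" or "wrist"; returns the picture (480x640x3 uint8, red, green, blue); there is no depth.
- camera_params(name): a dict with "camera_matrix" (3x3 intrinsics, pixels), "dist_coeffs" ([k1, k2, p1, p2, k3] as OpenCV has them; the pictures are not rectified), "pose" (4x4, takes a point from camera to world coordinates). Camera axes: x right, y up, looking along -z (the intrinsics and any distortion apply to the point x, -y, -z); pixel columns grow to the right and rows downward; lengths in mm; the calibration is good to about 2 mm. A picture is of the moment at which its call begins: read the wrist's pose just before it. camera_params takes no time and is no camera call; for the wrist camera it gives the pose at the moment of the call.
- r.hand_in(): hands the job in, once; it reports no verdict.
The state is a dict: "t": time; "joints": joint angles; "joint_vel": joint speeds; "joint_efforts": joint torques, N m; "ee_pos": TCP position; "ee_rot": TCP orientation; "contact_force": force on the tool from outside, world axes, zero at the start; "ft_torque": the same for the moment, N m; "grip_width": finger opening in mm.
Only numpy, scipy, OpenCV 4.12 (cv2) and the standard library are available. Lean on these libraries where they do the work, as an engineer would, in place of code of your own. Each camera call takes 0.05 s, during which the arm holds its last target. There are 200 camera calls.

## Working session

There is one attempt and no reset: what is moved stays moved. The work goes in short steps, Python scripts to look and compute and a tool call to move; the robot and the scene stay as the last step left them, time stands still between calls to the robot, and variables do not carry over. Pictures are saved under pics/ and viewed, about 12 in all and at most 16, crops included, and the job is handed in when it is done.

Besides the shell and the picture viewer there is one more tool, called after "Call:" by a JSON object that holds its "method" and its "body", one argument or row to a line. step_arm: Moves the arm, as the interface text tells. Its arguments: {"type":"object","properties":{"deltas":{"type":"array","items":{"type":"array","items":{"type":"number"}}},"force":{"type":"number"}},"required":["deltas"]}

```bash
mkdir -p pics; ls; python3 - <<'E'
from plant import sense, read_camera, camera_params, r
import cv2,numpy as np
s=sense();print(s['t'],s['ee_pos'],s['ee_rot'],s['grip_width'],r.pinch_z)
for n in("top","scene"):
    im=read_camera(n);np.save(f'pics/{n}0.npy',im);cv2.imwrite(f'pics/{n}0.png',im[:,:,::-1])
    p=camera_params(n);print(n,np.round(p['camera_matrix'],1).tolist(),np.round(p['dist_coeffs'],4),np.round(p['pose'],3).tolist())
E
```

```text
pics
0.0 [ 144.07732579 -607.78028496  230.53066177] [ 1.0369157   1.31150708 -1.03551367] 85.25538513408341 18.700000000000003
top [[600.3, 0.0, 323.9], [0.0, 600.3, 247.9], [0.0, 0.0, 1.0]] [-0.0372  0.      0.      0.      0.    ] [[-0.03, 0.992, -0.125, 370.638], [-0.999, -0.032, -0.014, 44.509], [-0.018, 0.124, 0.992, 1312.477], [0.0, 0.0, 0.0, 1.0]]
scene [[445.5, 0.0, 316.1], [0.0, 445.5, 241.7], [0.0, 0.0, 1.0]] [-0.1135  0.      0.      0.      0.    ] [[0.59, -0.689, 0.422, 884.931], [0.808, 0.51, -0.296, -194.382], [-0.011, 0.515, 0.857, 785.89], [0.0, 0.0, 0.0, 1.0]]
```

View pics/top0.png

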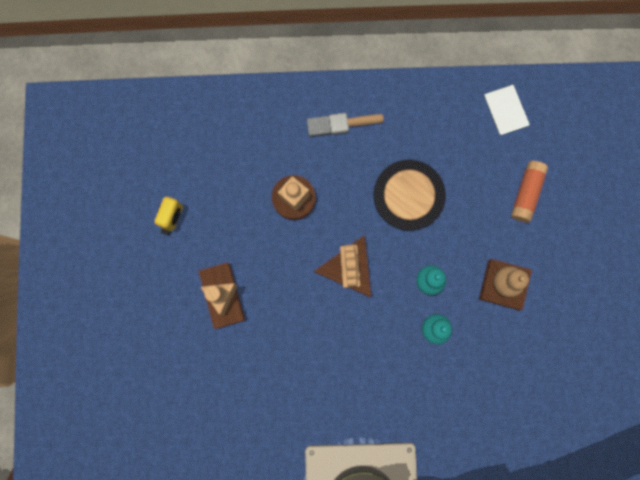

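View pics/scene0.png

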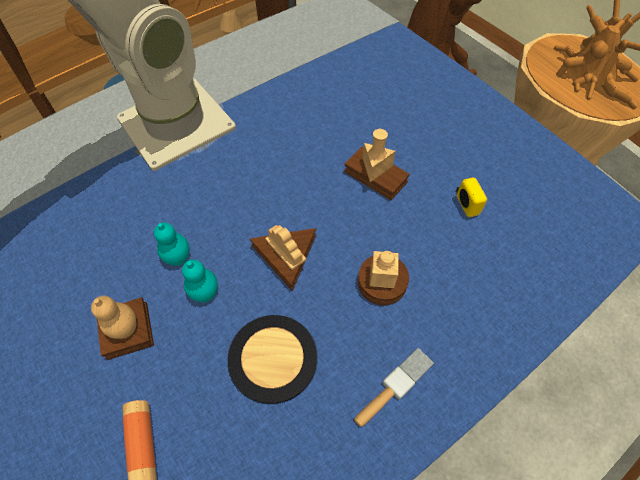

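The top view shows:
- vase on the long stand (220,295)
- seal on the round stand (293,197)
- brush rest on the triangle stand (348,267)
- gourd on the square stand (508,282)
- empty board (410,195)
- tape measure (169,214)

Three objects are gourd-shaped: (508,282), (432,280) and (437,329). Only the one at (508,282) is pale wood; the other two are turquoise, so they are decoys. I'll confirm with enlarged crops.

```bash
cat > h.py <<'E'
import cv2,numpy as np
from scipy.spatial.transform import Rotation as R
from plant import sense, read_camera, camera_params, r
def ray(px,p):
    u=cv2.undistortPoints(np.float64(px).reshape(-1,1,2),np.array(p['camera_matrix']),np.array(p['dist_coeffs']))[:,0]
    d=np.c_[u[:,0],-u[:,1],-np.ones(len(u))]@p['pose'][:3,:3].T
    return p['pose'][:3,3],d
def plane(px,p,z):
    o,d=ray(px,p); return o+d*((z-o[2])/d[:,2])[:,None]
def proj(X,p):
    X=(np.float64(X).reshape(-1,3)-p['pose'][:3,3])@p['pose'][:3,:3]*[1,-1,-1]
    return cv2.projectPoints(X,np.zeros(3),np.zeros(3),np.array(p['camera_matrix']),np.array(p['dist_coeffs']))[0][:,0]
E
python3 - <<'E'
from h import *
im=np.load('pics/top0.npy')
t=[]
for c,rr in [(220,295),(293,197),(348,267),(508,282)]:
    t.append(cv2.resize(im[rr-37:rr+38,c-50:c+50],(400,300),interpolation=cv2.INTER_CUBIC))
cv2.imwrite('pics/m.png',np.vstack([np.hstack(t[:2]),np.hstack(t[2:])])[:,:,::-1])
hsv=cv2.cvtColor(im,cv2.COLOR_RGB2HSV)
for q in [(210,270),(235,318),(280,208),(325,270),(365,255),(490,275),(219,299),(212,295),(349,250),(510,290),(293,205),(410,195),(235,255)]: print(q,im[q[1],q[0]],hsv[q[1],q[0]])
E
```

```text
(210, 270) [103  66  46] [ 11 141 103]
(235, 318) [102  65  47] [ 10 138 102]
(280, 208) [98 63 40] [ 12 151  98]
(325, 270) [98 63 44] [ 11 141  98]
(365, 255) [93 63 51] [  9 115  93]
(490, 275) [94 60 41] [ 11 144  94]
(219, 299) [107  86  63] [ 16 105 107]
(212, 295) [219 175 122] [ 16 113 219]
(349, 250) [187 148 105] [ 16 112 187]
(510, 290) [158 124  89] [ 15 111 158]
(293, 205) [157 125  89] [ 16 110 157]
(410, 195) [217 172 121] [ 16 113 217]
(235, 255) [ 69  91 127] [109 116 127]
```

View pics/m.png

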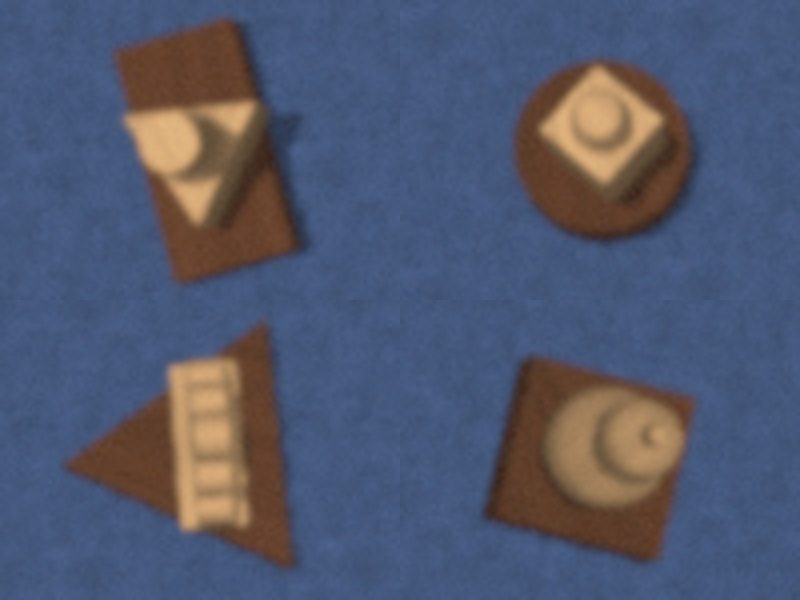

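The crops confirm all four: the vase is on the long stand, seal on round, brush rest on triangle, and the pale-wood gourd on square. Next I'll cast rays through the corner pixels read from the crops.

```bash
python3 - <<'E'
from h import *
p=camera_params('top'); C=[(220,295),(293,197),(348,267),(508,282)]
def P(k,q,z):
    q=np.float64(q); return plane(np.c_[C[k][0]-50+(q[:,0]+.5)/4-.5, C[k][1]-37+(q[:,1]+.5)/4-.5],p,z)
def show(n,X):
    e=np.roll(X,-1,0)-X
    print(n,'c',X.mean(0).round(1),'L',np.linalg.norm(e,axis=1).round(0),'ang',np.degrees(np.arctan2(e[:,1],e[:,0])).round(0))
show('long',P(0,[(116,50),(236,20),(298,247),(180,283)],15))
show('vase top',P(0,[(125,115),(262,100),(203,228)],80)); 
show('vase lip',P(0,[(167,140)],135))
show('round',P(1,[(116,150),(290,150),(203,61),(203,239)],15)[[0,2,1,3]])
show('seal',P(1,[(198,65),(265,125),(210,195),(138,127)],86)); show('knob',P(1,[(201,119)],104))
show('tri',P(2,[(65,165),(266,22),(294,267)],15))
show('brush',P(2,[(168,65),(238,58),(250,225),(183,232)],40)); show('mid',P(2,[(210,132)],96))
show('square',P(3,[(130,57),(295,100),(257,262),(87,217)],15))
show('gourd up',P(3,[(243,140)],114)); show('low',P(3,[(206,145)],62))
im=np.load('pics/top0.npy');hsv=cv2.cvtColor(im,cv2.COLOR_RGB2HSV)
m=(hsv[...,2]<60).astype(np.uint8); cnt,_=cv2.findContours(m,0,2)
c=max([c for c in cnt if abs(c.reshape(-1,2).mean(0)-[410,195]).max()<20],key=cv2.contourArea)
(e,ax,a)=cv2.fitEllipse(c); X=plane([e],p,8);print('board',X.round(1),ax)
show('tape',plane([(169,214)],p,30))
# tool axes
s=sense();print(R.from_rotvec(s['ee_rot']).as_matrix().round(3).tolist())
E
```

```text
long c [438.3 287.6  15. ] L [ 67. 128.  66. 131.] ang [ -78. -165.  105.   15.]
vase top c [436.  280.9  80. ] L [71. 72. 71.] ang [-85. 154.  34.]
vase lip c [437.2 285.  135. ] L [0.] ang [0.]
round c [649.  126.6  15. ] L [69. 70. 69. 70.] ang [ -45. -138.  134.   42.]
seal c [645.4 121.9  86. ] L [48. 47. 52. 45.] ang [-134.  141.   45.  -45.]
knob c [646.  121.6 104. ] L [0.] ang [0.]
tri c [489.7   8.   15. ] L [135. 134. 135.] ang [ -56. -176.   64.]
brush c [490.6   7.8  40. ] L [38. 89. 36. 90.] ang [ -86. -178.   94.    3.]
mid c [491.8   9.1  96. ] L [0.] ang [0.]
square c [ 442.2 -327.2   15. ] L [92. 90. 94. 90.] ang [-107.  163.   73.  -18.]
gourd up c [ 445.2 -324.8  114. ] L [0.] ang [0.]
low c [ 446.5 -321.4   62. ] L [0.] ang [0.]
board [[ 647.  -129.3    8. ]] (68.39576721191406, 69.62583923339844)
tape c [617.5 398.5  30. ] L [0.] ang [0.]
[[-0.0, 0.973, 0.231], [0.001, 0.231, -0.973], [-1.0, -0.0, -0.001]]
```

Every measured size agrees with the spec. The plan is gourd → board, seal → square, gourd → round, vase → board, brush → long, vase → triangle. Next is a helper that converts a target pose into step units.

```bash
cat > go.py <<'E'
# usage: go.py x y z jawdeg [x y z jawdeg ...]: prints deltas (units) for successive targets, each from the pose before
import sys
from h import *
s=sense(); M=R.from_rotvec(s['ee_rot']).as_matrix(); p=np.array(s['ee_pos'])
print('now',s['t'],p.round(1),'jaw',np.degrees(np.arctan2(M[1,2],M[0,2])).round(1),'w',round(s['grip_width'],1),'F',np.round(s['contact_force'],1))
for x,y,z,a in np.float64(sys.argv[1:]).reshape(-1,4):
    c=np.cos(np.radians(a)); q=np.sin(np.radians(a)); T=np.array([[0,-q,c],[0,c,q],[-1,0,0]])
    d=M.T@([x,y,z]-p)/250; w=R.from_matrix(M.T@T).as_rotvec()/.5
    print('shift',d.round(3),'turn',w.round(3),'mm',np.linalg.norm(d*250).round()); M=T;p=np.array([x,y,z])
E
python3 go.py 295 -466 231 -76.6  446 -324 231 -76.6 446 -324 95.5 -76.6
```

```text
now 0.1 [ 144.1 -607.8  230.6] jaw -76.7 w 85.3 F [ 0.2 -0.4 -0.7]
shift [-0.001  0.718 -0.413] turn [-0.002 -0.003  0.   ] mm 207.0
shift [ 0.     0.719 -0.413] turn [0. 0. 0.] mm 207.0
shift [0.542 0.    0.   ] turn [0. 0. 0.] mm 136.0
```

Call:
{"method": "step_arm", "body": {
  "deltas": [
    [0,0.22,-0.12,0,0,0,1],
    [0,0.44,-0.25,0,0,0,1],
    [0,0.66,-0.38,0,0,0,1],
    [0,0.72,-0.415,0,0,0,1],
    [0,0.72,-0.415,0,0,0,1]
  ],
  "force": 40
}}

```text
t: 0.72
ee_pos: [296.6, -464.1, 230.6]
ee_rot: [1.035, 1.313, -1.033]
contact_force: [-0.6, -1.1, 0.1]
grip_width: 85.7
```

Call:
{"method": "step_arm", "body": {
  "deltas": [
    [0,0.22,-0.12,0,0,0,1],
    [0,0.44,-0.25,0,0,0,1],
    [0,0.66,-0.38,0,0,0,1],
    [0,0.72,-0.415,0,0,0,1],
    [0,0.72,-0.415,0,0,0,1]
  ]
}}

```text
t: 1.35
ee_pos: [447.6, -321.1, 230.4]
ee_rot: [1.034, 1.314, -1.032]
contact_force: [-1.3, -0.5, 0.7]
grip_width: 85.7
```

```bash
python3 go.py 446 -324 95.5 -76.6; python3 - <<'E'
from h import *
p=camera_params('wrist');im=read_camera('wrist');cv2.imwrite('pics/w1.png',im[:,:,::-1])
print(proj([[445,-325,114],[446.5,-321.4,62],[442.2,-327.2,30],[445,-325,145]],p).round())
E
```

```text
now 1.35 [ 447.6 -321.1  230.4] jaw -76.4 w 85.7 F [-1.3 -0.5  0.7]
shift [ 0.54  -0.009  0.011] turn [ 0.007 -0.004  0.   ] mm 135.0
[[323. 236.]
 [318. 210.]
 [323. 206.]
 [323. 253.]]
```

View pics/w1.png

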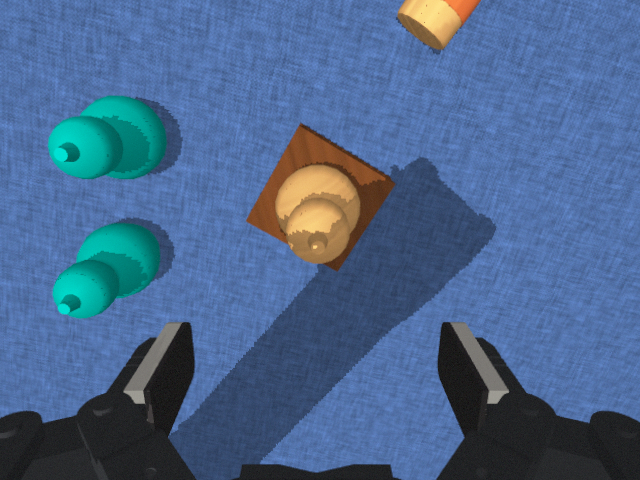

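The wrist view shows the gourd's upper bulb at (319,232). The top-view estimate predicted (323,236), so they agree within about 3 mm. The TCP is already over it, so I'll descend and grip.

Call:
{"method": "step_arm", "body": {
  "deltas": [
    [0.18,0,0,0,0,0,1],
    [0.36,0,0,0,0,0,1],
    [0.5,0,0,0,0,0,1],
    [0.54,0,0,0,0,0,1],
    [0.54,0,0,0,0,0,1]
  ]
}}

```text
t: 2.02
ee_pos: [445.6, -323.6, 95.7]
ee_rot: [1.036, 1.313, -1.036]
contact_force: [-0.7, -0.4, -0.1]
grip_width: 85.2
```

Call:
{"method": "step_arm", "body": {
  "deltas": [
    [0,0,0,0,0,0,0.3],
    [0,0,0,0,0,0,0.3],
    [0,0,0,0,0,0,0.3],
    [0,0,0,0,0,0,0.3],
    [0,0,0,0,0,0,0.3]
  ],
  "force": 40
}}

```text
t: 2.65
ee_pos: [446.2, -323.8, 96.8]
ee_rot: [1.036, 1.311, -1.035]
contact_force: [-0.3, 0.8, 6.1]
grip_width: 37.9
```

```bash
python3 go.py 448 -322 195 -76.6 647 -129 195 -76.6 647 -129 80 -76.6
```

```text
now 2.65 [ 446.2 -323.8   96.8] jaw -76.6 w 37.9 F [-0.3  0.8  6.1]
shift [-0.393  0.008 -0.005] turn [-0.001 -0.001  0.   ] mm 98.0
shift [ 0.     0.953 -0.567] turn [0. 0. 0.] mm 277.0
shift [0.46 0.   0.  ] turn [0. 0. 0.] mm 115.0
```

Call:
{"method": "step_arm", "body": {
  "deltas": [
    [0,0,0,0,0,0,0],
    [-0.08,0,0,0,0,0,0],
    [-0.2,0,0,0,0,0,0],
    [-0.35,0,0,0,0,0,0],
    [-0.4,0,0,0,0,0,0]
  ],
  "force": 40
}}

```text
t: 3.28
ee_pos: [447.0, -324.2, 198.9]
ee_rot: [1.035, 1.308, -1.035]
contact_force: [0.7, 0.5, -2.3]
grip_width: 38.3
```

```bash
python3 go.py 547 -226 195 -76.6 647 -129 195 -76.6 ; python3 - <<'E'
from h import *
im=read_camera('scene');cv2.imwrite('pics/s1.png',cv2.resize(im[200:440,0:320],(640,480))[:,:,::-1])
E
```

```text
now 3.275 [ 447.  -324.2  198.9] jaw -76.6 w 38.3 F [ 0.7  0.5 -2.3]
shift [ 0.016  0.48  -0.29 ] turn [-0.001  0.004 -0.004] mm 140.0
shift [ 0.     0.479 -0.285] turn [0. 0. 0.] mm 139.0
```

View pics/s1.png

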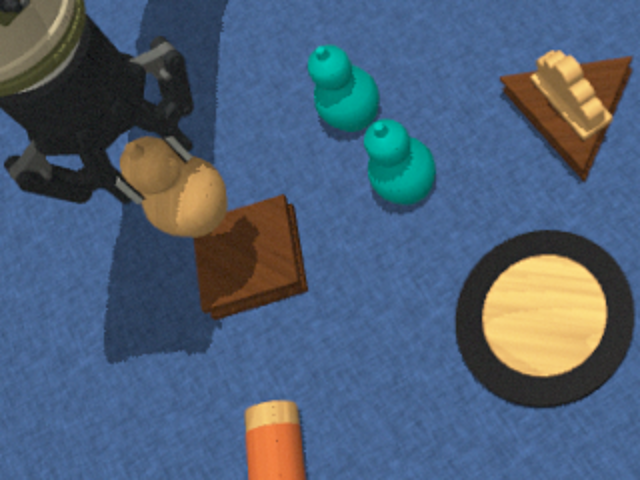

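The gourd is gripped and hangs upright above the square stand. Now I'll carry it to the board.

Call:
{"method": "step_arm", "body": {
  "deltas": [
    [0,0.08,-0.05,0,0,0,0],
    [0,0.24,-0.145,0,0,0,0],
    [0,0.42,-0.25,0,0,0,0],
    [0,0.6,-0.36,0,0,0,0],
    [0,0.72,-0.43,0,0,0,0]
  ]
}}

```text
t: 3.95
ee_pos: [598.2, -175.3, 197.6]
ee_rot: [1.034, 1.311, -1.033]
contact_force: [0.4, 0.1, -1.0]
grip_width: 38.2
```

```bash
python3 go.py 647 -129 195 -76.6 647 -129 81 -76.6
```

```text
now 3.95 [ 598.2 -175.3  197.6] jaw -76.5 w 38.2 F [ 0.4  0.1 -1. ]
shift [ 0.01   0.233 -0.134] turn [ 0.004  0.001 -0.001] mm 67.0
shift [0.456 0.    0.   ] turn [0. 0. 0.] mm 114.0
```

Call:
{"method": "step_arm", "body": {
  "deltas": [
    [0,0.15,-0.09,0,0,0,0],
    [0,0.235,-0.135,0,0,0,0],
    [0.15,0.235,-0.135,0,0,0,0],
    [0.3,0.235,-0.135,0,0,0,0],
    [0.4,0.235,-0.135,0,0,0,0]
  ]
}}

```text
t: 4.58
ee_pos: [645.8, -128.4, 93.6]
ee_rot: [1.033, 1.315, -1.035]
contact_force: [-0.5, -1.3, -1.1]
grip_width: 38.1
```

```bash
python3 go.py 647 -129 79 -76.6
```

```text
now 4.575 [ 645.8 -128.4   93.6] jaw -76.5 w 38.1 F [-0.5 -1.3 -1.1]
shift [0.058 0.004 0.003] turn [ 0.005 -0.003  0.007] mm 15.0
```

Call:
{"method": "step_arm", "body": {
  "deltas": [
    [0.03,0,0,0,0,0,0],
    [0.05,0,0,0,0,0,0],
    [0.058,0,0,0,0,0,0],
    [0.058,0,0,0,0,0,0],
    [0.058,0,0,0,0,0,0]
  ]
}}

```text
t: 5.2
ee_pos: [646.2, -128.5, 79.8]
ee_rot: [1.033, 1.314, -1.035]
contact_force: [-0.4, 0.8, -1.6]
grip_width: 38.3
```

Call:
{"method": "step_arm", "body": {
  "deltas": [
    [0.004,0,0,0,0,0,0],
    [0.008,0,0,0,0,0,0],
    [0.012,0,0,0,0,0,0],
    [0.012,0,0,0,0,0,0]
  ]
}}

```text
t: 5.7
ee_pos: [647.3, -128.2, 78.9]
ee_rot: [1.034, 1.312, -1.033]
contact_force: [-2.3, 0.2, 11.0]
grip_width: 38.2
```

Contact (11 N). Release, rise, then head for the seal.

Call:
{"method": "step_arm", "body": {
  "deltas": [
    [-0.004,0,0,0,0,0,0.5],
    [-0.004,0,0,0,0,0,0.7],
    [-0.004,0,0,0,0,0,1],
    [-0.004,0,0,0,0,0,1],
    [-0.004,0,0,0,0,0,1]
  ]
}}

```text
t: 6.32
ee_pos: [647.2, -128.2, 79.8]
ee_rot: [1.034, 1.312, -1.033]
contact_force: [-0.2, -1.1, 0.9]
grip_width: 85.5
```

Call:
{"method": "step_arm", "body": {
  "deltas": [
    [-0.1,0,0,0,0,0,1],
    [-0.3,0,0,0,0,0,1],
    [-0.48,0,0,0,0,0,1],
    [-0.52,0,0,0,0,0,1]
  ]
}}

```text
t: 6.82
ee_pos: [648.6, -128.2, 213.5]
ee_rot: [1.035, 1.307, -1.03]
contact_force: [0.1, -0.2, 0.0]
grip_width: 85.0
```

```bash
python3 go.py 646 0 200 -58 646 122 200 -44 646 122 45 -44
```

```text
now 6.825 [ 648.6 -128.2  213.5] jaw -76.5 w 85.0 F [ 0.1 -0.2  0. ]
shift [ 0.054  0.11  -0.501] turn [-0.644  0.006 -0.009] mm 129.0
shift [ 0.     0.259 -0.414] turn [-0.489  0.     0.   ] mm 122.0
shift [0.62 0.   0.  ] turn [0. 0. 0.] mm 155.0
```

Call:
{"method": "step_arm", "body": {
  "deltas": [
    [0,0.05,-0.2,-0.25,0,0,1],
    [0.02,0.08,-0.4,-0.5,0,0,1],
    [0.05,0.11,-0.5,-0.64,0,0,1],
    [0.05,0.11,-0.5,-0.64,0,0,1]
  ]
}}

```text
t: 7.32
ee_pos: [645.6, 2.0, 199.5]
ee_rot: [0.788, 1.421, -0.786]
contact_force: [-0.1, -0.3, -0.3]
grip_width: 85.3
```

Call:
{"method": "step_arm", "body": {
  "deltas": [
    [0,0.13,-0.2,-0.24,0,0,1],
    [0,0.26,-0.41,-0.49,0,0,1],
    [0,0.26,-0.41,-0.49,0,0,1],
    [0,0.26,-0.41,-0.49,0,0,1]
  ]
}}

```text
t: 7.82
ee_pos: [646.7, 121.3, 198.8]
ee_rot: [0.6, 1.483, -0.601]
contact_force: [0.6, -1.4, -0.2]
grip_width: 85.4
```

```bash
python3 go.py 646 122 50 -44; python3 - <<'E'
from h import *
p=camera_params('wrist');im=read_camera('wrist');cv2.imwrite('pics/w2.png',im[:,:,::-1])
c,s=np.cos(np.radians(-44)),np.sin(np.radians(-44))
print(proj([[646,122,110]]+[[646+23*(a*c-b*s),122+23*(a*s+b*c),86] for a,b in((1,1),(1,-1),(-1,-1),(-1,1))],p).round())
im=read_camera('scene');cv2.imwrite('pics/s2.png',im[:,:,::-1])
E
```

```text
now 7.825 [646.7 121.3 198.8] jaw -44.0 w 85.4 F [ 0.6 -1.4 -0.2]
shift [ 0.595 -0.001 -0.005] turn [-0.001  0.006 -0.002] mm 149.0
[[314. 246.]
 [352. 197.]
 [350. 267.]
 [278. 267.]
 [276. 197.]]
```

View pics/w2.png

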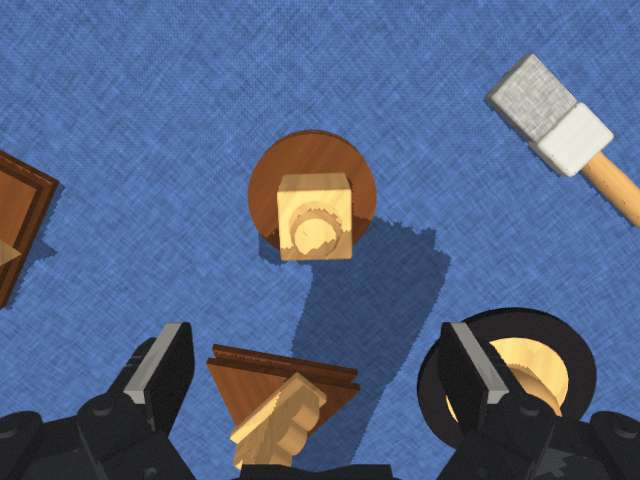

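View pics/s2.png

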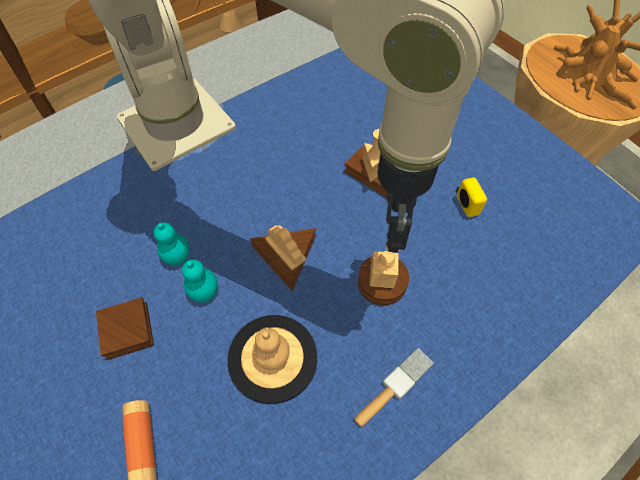

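The gourd stands upright on the board, at (270,350) in the scene view. The seal sits square between the jaws, about 3 mm farther along +tool y than predicted. I'll correct for that and descend.

Call:
{"method": "step_arm", "body": {
  "deltas": [
    [0.18,0.012,0,0,0,0,1],
    [0.36,0.012,0,0,0,0,1],
    [0.53,0.012,0,0,0,0,1],
    [0.595,0.012,0,0,0,0,1],
    [0.595,0.012,0,0,0,0,1]
  ]
}}

```text
t: 8.55
ee_pos: [649.3, 121.4, 50.0]
ee_rot: [0.602, 1.483, -0.604]
contact_force: [-0.1, 0.6, -0.1]
grip_width: 85.3
```

Call:
{"method": "step_arm", "body": {
  "deltas": [
    [0,0,0,0,0,0,0.4],
    [0,0,0,0,0,0,0.2],
    [0,0,0,0,0,0,0],
    [0,0,0,0,0,0,0],
    [0,0,0,0,0,0,0]
  ],
  "force": 40
}}

```text
t: 9.18
ee_pos: [650.3, 121.6, 51.7]
ee_rot: [0.603, 1.481, -0.603]
contact_force: [-0.6, 0.4, 5.8]
grip_width: 45.5
```

Call:
{"method": "step_arm", "body": {
  "deltas": [
    [-0.05,0,0,0,0,0,0],
    [-0.2,0,0,0,0,0,0],
    [-0.4,0,0,0,0,0,0],
    [-0.6,0,0,0,0,0,0],
    [-0.68,0,0,0,0,0,0]
  ]
}}

```text
t: 9.8
ee_pos: [650.4, 122.5, 226.0]
ee_rot: [0.605, 1.477, -0.6]
contact_force: [0.3, -0.1, -2.2]
grip_width: 45.4
```

```bash
python3 go.py 579 -28 220 -44 510 -178 220 -30 442 -327 220 -17 442 -327 50 -17
```

```text
now 9.8 [650.4 122.5 226. ] jaw -44.2 w 45.4 F [ 0.3 -0.1 -2.2]
shift [ 0.022 -0.631  0.215] turn [-0.007  0.014 -0.012] mm 167.0
shift [ 0.    -0.623  0.218] turn [-0.489  0.     0.   ] mm 165.0
shift [ 0.    -0.652  0.062] turn [-0.454  0.     0.   ] mm 164.0
shift [0.68 0.   0.  ] turn [0. 0. 0.] mm 170.0
```

Call:
{"method": "step_arm", "body": {
  "deltas": [
    [0,-0.08,0.03,0,0,0,0],
    [0.02,-0.26,0.09,0,0,0,0],
    [0.02,-0.46,0.16,0,0,0,0],
    [0.02,-0.67,0.23,0,0,0,0],
    [0.02,-0.87,0.3,0,0,0,0]
  ]
}}

```text
t: 10.42
ee_pos: [551.2, -87.4, 219.8]
ee_rot: [0.605, 1.477, -0.601]
contact_force: [0.4, -0.0, -0.7]
grip_width: 45.6
```

```bash
python3 go.py 493 -215 220 -30 442 -327 220 -17 442 -327 53 -17
```

```text
now 10.425 [551.2 -87.4 219.8] jaw -44.2 w 45.6 F [ 0.4 -0.  -0.7]
shift [-0.002 -0.528  0.189] turn [-0.496  0.014 -0.009] mm 140.0
shift [ 0.    -0.49   0.047] turn [-0.454  0.     0.   ] mm 123.0
shift [0.668 0.    0.   ] turn [0. 0. 0.] mm 167.0
```

Call:
{"method": "step_arm", "body": {
  "deltas": [
    [0,-0.15,0.05,-0.12,0,0,0],
    [0,-0.32,0.11,-0.28,0,0,0],
    [0,-0.48,0.17,-0.42,0.01,0,0],
    [0,-0.53,0.19,-0.5,0.014,-0.009,0]
  ]
}}

```text
t: 10.92
ee_pos: [490.9, -218.6, 218.9]
ee_rot: [0.41, 1.533, -0.412]
contact_force: [-0.0, 0.4, -1.1]
grip_width: 45.7
```

Call:
{"method": "step_arm", "body": {
  "deltas": [
    [0,-0.15,0.02,-0.12,0,0,0],
    [0,-0.32,0.03,-0.28,0,0,0],
    [0,-0.45,0.04,-0.42,0,0,0],
    [0,-0.49,0.047,-0.45,0,0,0],
    [0,-0.49,0.047,-0.45,0,0,0]
  ]
}}

```text
t: 11.55
ee_pos: [439.7, -330.2, 218.8]
ee_rot: [0.236, 1.56, -0.236]
contact_force: [0.4, 1.2, -1.8]
grip_width: 45.2
```

```bash
python3 go.py 442 -327 75 -17  442 -327 53 -17
```

```text
now 11.55 [ 439.7 -330.2  218.8] jaw -17.2 w 45.2 F [ 0.4  1.2 -1.8]
shift [0.575 0.015 0.006] turn [-0.008 -0.004  0.001] mm 144.0
shift [0.088 0.    0.   ] turn [0. 0. 0.] mm 22.0
```

Call:
{"method": "step_arm", "body": {
  "deltas": [
    [0.1,0.015,0.006,0,0,0,0],
    [0.26,0.015,0.006,0,0,0,0],
    [0.43,0.015,0.006,0,0,0,0],
    [0.55,0.015,0.006,0,0,0,0],
    [0.6,0.015,0.006,0,0,0,0]
  ]
}}

```text
t: 12.18
ee_pos: [442.1, -325.0, 67.3]
ee_rot: [0.236, 1.562, -0.234]
contact_force: [0.5, -0.4, -0.9]
grip_width: 45.6
```

```bash
python3 go.py 442 -327 51.5 -17
```

```text
now 12.175 [ 442.1 -325.    67.3] jaw -17.1 w 45.6 F [ 0.5 -0.4 -0.9]
shift [ 0.063 -0.008  0.002] turn [-0.004 -0.008 -0.002] mm 16.0
```

Call:
{"method": "step_arm", "body": {
  "deltas": [
    [0.03,-0.006,0,0,0,0,0],
    [0.05,-0.006,0,0,0,0,0],
    [0.06,-0.006,0,0,0,0,0],
    [0.066,-0.006,0,0,0,0,0],
    [0.066,-0.006,0,0,0,0,0]
  ]
}}

```text
t: 12.8
ee_pos: [441.9, -326.6, 51.7]
ee_rot: [0.236, 1.561, -0.234]
contact_force: [-2.7, 2.0, 5.0]
grip_width: 45.1
```

Contact. Release and rise.

Call:
{"method": "step_arm", "body": {
  "deltas": [
    [0,0,0,0,0,0,0.6],
    [0,0,0,0,0,0,0.8],
    [0,0,0,0,0,0,1],
    [0,0,0,0,0,0,1],
    [0,0,0,0,0,0,1]
  ]
}}

```text
t: 13.42
ee_pos: [441.9, -326.6, 51.6]
ee_rot: [0.236, 1.561, -0.234]
contact_force: [0.3, 0.1, 0.6]
grip_width: 85.8
```

Call:
{"method": "step_arm", "body": {
  "deltas": [
    [-0.1,0,0,0,0,0,1],
    [-0.3,0,0,0,0,0,1],
    [-0.5,0,0,0,0,0,1],
    [-0.64,0,0,0,0,0,1],
    [-0.66,0,0,0,0,0,1]
  ]
}}

```text
t: 14.05
ee_pos: [443.5, -327.4, 219.4]
ee_rot: [0.234, 1.557, -0.236]
contact_force: [-0.1, -0.0, -0.4]
grip_width: 85.3
```

```bash
python3 go.py 545 -230 215 -45 647 -128 215 -76 647 -128 79 -76; python3 - <<'E'
from h import *
p=camera_params('wrist');im=read_camera('wrist');cv2.imwrite('pics/w3.png',im[:,:,::-1])
c,s=np.cos(np.radians(-17)),np.sin(np.radians(-17))
f=lambda h,z:[[442.2+h*(a*c-b*s),-327.2+h*(a*s+b*c),z] for a,b in((1,1),(1,-1),(-1,-1),(-1,1))]
print(proj(f(23,86)+f(45,30),p).round())
E
```

```text
now 14.05 [ 443.5 -327.4  219.4] jaw -17.1 w 85.3 F [-0.1 -0.  -0.4]
shift [0.017 0.492 0.273] turn [0.973 0.002 0.002] mm 141.0
shift [0.    0.577 0.   ] turn [1.082 0.    0.   ] mm 144.0
shift [0.544 0.    0.   ] turn [0. 0. 0.] mm 136.0
[[348. 189.]
 [346. 255.]
 [279. 255.]
 [277. 189.]
 [372. 144.]
 [368. 254.]
 [259. 255.]
 [254. 144.]]
```

View pics/w3.png

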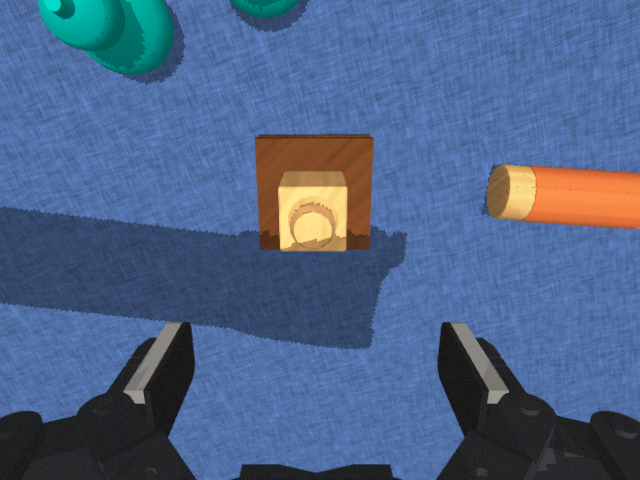

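The seal is centred to within about 2 mm: the seal and the stand outline show the same offset from prediction. Next is the gourd from the board to the round stand, keeping the present yaw.

```bash
python3 go.py 545 -230 219 -17 647 -128 219 -17 647 -128 79 -17
```

```text
now 14.1 [ 442.9 -327.2  218.2] jaw -17.1 w 85.4 F [ 0.9  0.2 -0.8]
shift [-0.004  0.492  0.276] turn [-0.005 -0.002  0.001] mm 141.0
shift [0.    0.509 0.271] turn [0. 0. 0.] mm 144.0
shift [0.56 0.   0.  ] turn [0. 0. 0.] mm 140.0
```

Call:
{"method": "step_arm", "body": {
  "deltas": [
    [0,0.2,0.11,0,0,0,1],
    [0,0.41,0.225,0,0,0,1],
    [0,0.62,0.34,0,0,0,1],
    [0,0.82,0.45,0,0,0,1],
    [0,0.98,0.54,0,0,0,1]
  ]
}}

```text
t: 14.72
ee_pos: [644.9, -130.6, 216.1]
ee_rot: [0.234, 1.561, -0.234]
contact_force: [-0.1, 0.2, 0.8]
grip_width: 85.4
```

```bash
python3 go.py 647 -128 219 -17 647 -128 79 -17
```

```text
now 14.725 [ 644.9 -130.6  216.1] jaw -17.1 w 85.4 F [-0.1  0.2  0.8]
shift [-0.012  0.012  0.005] turn [-0.002 -0.006  0.   ] mm 4.0
shift [0.56 0.   0.  ] turn [0. 0. 0.] mm 140.0
```

Call:
{"method": "step_arm", "body": {
  "deltas": [
    [0.15,0.012,0.005,0,0,0,1],
    [0.33,0.012,0.005,0,0,0,1],
    [0.5,0.012,0.005,0,0,0,1],
    [0.548,0.012,0.005,0,0,0,1],
    [0.548,0.012,0.005,0,0,0,1]
  ]
}}

```text
t: 15.35
ee_pos: [646.2, -127.8, 78.6]
ee_rot: [0.234, 1.563, -0.233]
contact_force: [0.2, 0.8, 0.2]
grip_width: 85.5
```

Call:
{"method": "step_arm", "body": {
  "deltas": [
    [0,0,0,0,0,0,0.5],
    [0,0,0,0,0,0,0.2],
    [0,0,0,0,0,0,0],
    [0,0,0,0,0,0,0],
    [0,0,0,0,0,0,0]
  ],
  "force": 40
}}

```text
t: 15.98
ee_pos: [647.0, -128.0, 80.0]
ee_rot: [0.234, 1.561, -0.234]
contact_force: [-0.9, -0.2, 5.8]
grip_width: 38.2
```

Call:
{"method": "step_arm", "body": {
  "deltas": [
    [-0.05,0,0,0,0,0,0],
    [-0.15,0,0,0,0,0,0],
    [-0.3,0,0,0,0,0,0],
    [-0.45,0,0,0,0,0,0],
    [-0.5,0,0,0,0,0,0]
  ]
}}

```text
t: 16.6
ee_pos: [648.3, -128.0, 208.3]
ee_rot: [0.234, 1.557, -0.233]
contact_force: [1.1, 0.6, -2.3]
grip_width: 38.8
```

```bash
python3 go.py 649 0 205 -17 649 126.6 205 -17 649 126.6 100 -17
```

```text
now 16.6 [ 648.3 -128.   208.3] jaw -17.1 w 38.8 F [ 1.1  0.6 -2.3]
shift [ 0.013  0.49  -0.147] turn [-0.002  0.003 -0.001] mm 128.0
shift [ 0.     0.484 -0.148] turn [0. 0. 0.] mm 127.0
shift [0.42 0.   0.  ] turn [0. 0. 0.] mm 105.0
```

Call:
{"method": "step_arm", "body": {
  "deltas": [
    [0,0.08,-0.025,0,0,0,0],
    [0,0.25,-0.075,0,0,0,0],
    [0,0.45,-0.135,0,0,0,0],
    [0,0.65,-0.195,0,0,0,0],
    [0,0.82,-0.25,0,0,0,0]
  ]
}}

```text
t: 17.23
ee_pos: [647.2, 90.3, 206.7]
ee_rot: [0.232, 1.559, -0.231]
contact_force: [1.4, 0.0, -1.0]
grip_width: 38.3
```

```bash
python3 go.py 649 126.6 205 -17 649 126.6 108 -17
```

```text
now 17.225 [647.2  90.3 206.7] jaw -16.9 w 38.3 F [ 1.4  0.  -1. ]
shift [ 0.007  0.141 -0.035] turn [ 0.003 -0.002 -0.001] mm 36.0
shift [0.388 0.    0.   ] turn [0. 0. 0.] mm 97.0
```

Call:
{"method": "step_arm", "body": {
  "deltas": [
    [0,0.09,-0.02,0,0,0,0],
    [0,0.14,-0.035,0,0,0,0],
    [0.12,0.14,-0.035,0,0,0,0],
    [0.28,0.14,-0.035,0,0,0,0],
    [0.38,0.14,-0.035,0,0,0,0]
  ]
}}

```text
t: 17.85
ee_pos: [647.7, 125.5, 108.8]
ee_rot: [0.232, 1.562, -0.233]
contact_force: [-0.1, 0.5, -0.9]
grip_width: 38.6
```

```bash
python3 go.py 649 126.6 97.5 -17
```

```text
now 17.85 [647.7 125.5 108.8] jaw -17.0 w 38.6 F [-0.1  0.5 -0.9]
shift [0.045 0.006 0.004] turn [ 0.001 -0.007  0.003] mm 11.0
```

Call:
{"method": "step_arm", "body": {
  "deltas": [
    [0.02,0.005,0.004,0,0,0,0],
    [0.038,0.005,0.004,0,0,0,0],
    [0.045,0.005,0.004,0,0,0,0],
    [0.048,0.005,0.004,0,0,0,0],
    [0.048,0.005,0.004,0,0,0,0]
  ]
}}

```text
t: 18.48
ee_pos: [649.6, 126.6, 98.1]
ee_rot: [0.232, 1.56, -0.233]
contact_force: [-1.5, -1.0, 4.1]
grip_width: 38.3
```

Call:
{"method": "step_arm", "body": {
  "deltas": [
    [0,0,0,0,0,0,0.5],
    [0,0,0,0,0,0,0.7],
    [0,0,0,0,0,0,1],
    [0,0,0,0,0,0,1],
    [0,0,0,0,0,0,1]
  ]
}}

```text
t: 19.1
ee_pos: [649.5, 126.5, 97.9]
ee_rot: [0.232, 1.561, -0.233]
contact_force: [0.7, 0.2, 0.2]
grip_width: 85.4
```

Call:
{"method": "step_arm", "body": {
  "deltas": [
    [-0.1,0,0,0,0,0,1],
    [-0.28,0,0,0,0,0,1],
    [-0.46,0,0,0,0,0,1],
    [-0.5,0,0,0,0,0,1]
  ]
}}

```text
t: 19.6
ee_pos: [651.0, 127.2, 226.6]
ee_rot: [0.234, 1.556, -0.231]
contact_force: [0.0, 0.6, 0.1]
grip_width: 85.4
```

```bash
python3 go.py 543 205 220 -17 437 283 220 -17 437 283 94 -17
```

```text
now 19.6 [651.  127.2 226.6] jaw -17.0 w 85.4 F [0.  0.6 0.1]
shift [ 0.026  0.172 -0.504] turn [ 0.001  0.004 -0.004] mm 133.0
shift [ 0.     0.174 -0.497] turn [0. 0. 0.] mm 132.0
shift [0.504 0.    0.   ] turn [0. 0. 0.] mm 126.0
```

Call:
{"method": "step_arm", "body": {
  "deltas": [
    [0,0.07,-0.2,0,0,0,1],
    [0,0.14,-0.4,0,0,0,1],
    [0,0.21,-0.62,0,0,0,1],
    [0.02,0.28,-0.82,0,0,0,1],
    [0.02,0.345,-1,0,0,0,1]
  ]
}}

```text
t: 20.23
ee_pos: [435.0, 283.3, 220.3]
ee_rot: [0.232, 1.557, -0.232]
contact_force: [0.5, 0.5, -0.8]
grip_width: 85.5
```

Call:
{"method": "step_arm", "body": {
  "deltas": [
    [0,0,0,0,0,0,1],
    [0,0,0,0,0,0,1]
  ]
}}

```text
t: 20.48
ee_pos: [435.3, 282.6, 219.8]
ee_rot: [0.232, 1.557, -0.233]
contact_force: [0.3, 0.8, -0.0]
grip_width: 85.6
```

```bash
python3 go.py 437 283 94 -17; python3 - <<'E'
from h import *
p=camera_params('wrist');im=read_camera('wrist');cv2.imwrite('pics/w4.png',im[:,:,::-1])
print(proj([[437,283,137],[438.3,287.6,30]],p).round())
E
```

```text
now 20.475 [435.3 282.6 219.8] jaw -17.0 w 85.6 F [ 0.3  0.8 -0. ]
shift [0.503 0.004 0.005] turn [0.001 0.003 0.   ] mm 126.0
[[317. 248.]
 [316. 195.]]
```

View pics/w4.png

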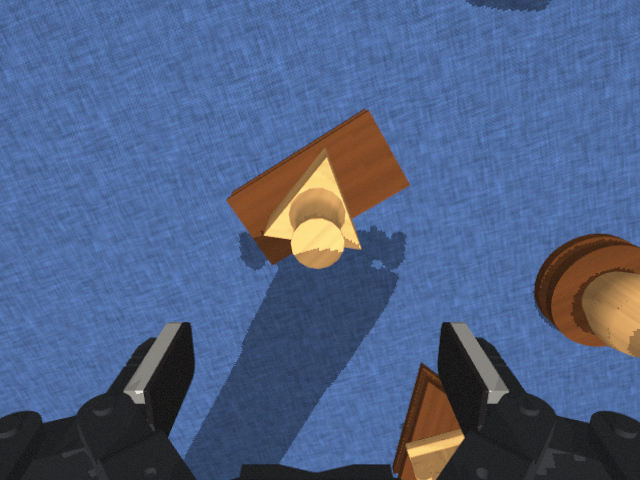

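The lip centre is at (318,243) against a predicted (317,248), which matches the constant camera bias seen earlier. I'll descend and grip the vase by its neck.

Call:
{"method": "step_arm", "body": {
  "deltas": [
    [0.12,0.006,0.006,0,0,0,1],
    [0.3,0.006,0.006,0,0,0,1],
    [0.45,0.006,0.006,0,0,0,1],
    [0.5,0.006,0.006,0,0,0,1],
    [0.5,0.006,0.006,0,0,0,1]
  ]
}}

```text
t: 21.15
ee_pos: [438.2, 282.8, 94.7]
ee_rot: [0.234, 1.558, -0.234]
contact_force: [-0.1, 1.0, 0.7]
grip_width: 85.3
```

Call:
{"method": "step_arm", "body": {
  "deltas": [
    [0,0,0,0,0,0,0.5],
    [0,0,0,0,0,0,0.2],
    [0,0,0,0,0,0,0],
    [0,0,0,0,0,0,0],
    [0,0,0,0,0,0,0]
  ],
  "force": 40
}}

```text
t: 21.78
ee_pos: [438.4, 282.8, 95.1]
ee_rot: [0.234, 1.557, -0.234]
contact_force: [0.1, -0.7, 4.3]
grip_width: 25.8
```

Call:
{"method": "step_arm", "body": {
  "deltas": [
    [-0.05,0,0,0,0,0,0],
    [-0.15,0,0,0,0,0,0],
    [-0.3,0,0,0,0,0,0],
    [-0.45,0,0,0,0,0,0],
    [-0.56,0,0,0,0,0,0]
  ]
}}

```text
t: 22.4
ee_pos: [438.3, 283.2, 237.4]
ee_rot: [0.234, 1.556, -0.233]
contact_force: [-0.2, 0.7, -1.3]
grip_width: 25.7
```

```bash
python3 go.py 540 77 240 -17 647 -128 240 -17 647 -128 100 -17
```

```text
now 22.4 [438.3 283.2 237.4] jaw -17.1 w 25.7 F [-0.2  0.7 -1.3]
shift [-0.01  -0.669  0.631] turn [-0.002  0.004 -0.002] mm 230.0
shift [ 0.    -0.659  0.649] turn [0. 0. 0.] mm 231.0
shift [0.56 0.   0.  ] turn [0. 0. 0.] mm 140.0
```

Call:
{"method": "step_arm", "body": {
  "deltas": [
    [0,-0.06,0.06,0,0,0,0],
    [0,-0.18,0.17,0,0,0,0],
    [0,-0.32,0.3,0,0,0,0],
    [0,-0.47,0.45,0,0,0,0],
    [0,-0.63,0.6,0,0,0,0]
  ]
}}

```text
t: 23.02
ee_pos: [536.0, 87.4, 238.4]
ee_rot: [0.234, 1.555, -0.232]
contact_force: [0.4, -0.3, -1.5]
grip_width: 25.7
```

```bash
python3 go.py 647 -128 240 -17 647 -128 77 -17
```

```text
now 23.025 [536.   87.4 238.4] jaw -17.0 w 25.7 F [ 0.4 -0.3 -1.5]
shift [-0.005 -0.694  0.677] turn [-0.001  0.006 -0.003] mm 242.0
shift [0.652 0.    0.   ] turn [0. 0. 0.] mm 163.0
```

Call:
{"method": "step_arm", "body": {
  "deltas": [
    [0,-0.14,0.13,0,0,0,0],
    [0,-0.3,0.29,0,0,0,0],
    [0,-0.46,0.45,0,0,0,0],
    [0,-0.62,0.6,0,0,0,0],
    [0,-0.69,0.677,0,0,0,0]
  ]
}}

```text
t: 23.65
ee_pos: [647.7, -131.1, 238.6]
ee_rot: [0.236, 1.555, -0.236]
contact_force: [-0.3, 0.4, -0.3]
grip_width: 25.8
```

Call:
{"method": "step_arm", "body": {
  "deltas": [
    [0.12,0,0,0,0,0,0],
    [0.28,0,0,0,0,0,0],
    [0.44,0,0,0,0,0,0],
    [0.55,0,0,0,0,0,0],
    [0.6,0,0,0,0,0,0]
  ]
}}

```text
t: 24.28
ee_pos: [647.3, -131.1, 87.4]
ee_rot: [0.237, 1.557, -0.236]
contact_force: [-0.3, 0.4, -0.6]
grip_width: 25.6
```

```bash
python3 go.py 647 -128 77 -17
```

```text
now 24.275 [ 647.3 -131.1   87.4] jaw -17.2 w 25.6 F [-0.3  0.4 -0.6]
shift [ 0.042  0.011 -0.005] turn [-0.008  0.001 -0.001] mm 11.0
```

Call:
{"method": "step_arm", "body": {
  "deltas": [
    [0.02,0,0,0,0,0,0],
    [0.034,0,0,0,0,0,0],
    [0.042,0,0,0,0,0,0],
    [0.044,0,0,0,0,0,0],
    [0.044,0,0,0,0,0,0]
  ]
}}

```text
t: 24.9
ee_pos: [647.7, -131.2, 77.2]
ee_rot: [0.236, 1.556, -0.236]
contact_force: [-0.7, -0.8, 3.1]
grip_width: 25.7
```

Call:
{"method": "step_arm", "body": {
  "deltas": [
    [0,0,0,0,0,0,0.4],
    [0,0,0,0,0,0,0.6],
    [0,0,0,0,0,0,1],
    [0,0,0,0,0,0,1],
    [0,0,0,0,0,0,1]
  ]
}}

```text
t: 25.52
ee_pos: [647.6, -131.2, 77.1]
ee_rot: [0.236, 1.556, -0.236]
contact_force: [-0.5, 0.4, -0.3]
grip_width: 85.5
```

Call:
{"method": "step_arm", "body": {
  "deltas": [
    [-0.1,0,0,0,0,0,1],
    [-0.28,0,0,0,0,0,1],
    [-0.46,0,0,0,0,0,1],
    [-0.52,0,0,0,0,0,1]
  ]
}}

```text
t: 26.02
ee_pos: [648.6, -131.2, 210.5]
ee_rot: [0.236, 1.552, -0.236]
contact_force: [1.2, 0.2, 0.3]
grip_width: 85.3
```

```bash
python3 go.py 595 -85 205 -42 543 -38 200 -65 492 9 200 -87 492 9 56 -87
```

```text
now 26.025 [ 648.6 -131.2  210.5] jaw -17.2 w 85.3 F [1.2 0.2 0.3]
shift [ 0.021  0.113 -0.26 ] turn [ 0.864  0.011 -0.005] mm 71.0
shift [ 0.02   0.001 -0.28 ] turn [0.803 0.    0.   ] mm 70.0
shift [ 0.    -0.105 -0.257] turn [0.768 0.    0.   ] mm 69.0
shift [0.576 0.    0.   ] turn [0. 0. 0.] mm 144.0
```

Call:
{"method": "step_arm", "body": {
  "deltas": [
    [0,0.04,-0.09,0.3,0,0,1],
    [0.01,0.08,-0.18,0.6,0,0,1],
    [0.02,0.113,-0.26,0.86,0.01,0,1],
    [0.02,0.113,-0.26,0.86,0.01,0,1]
  ]
}}

```text
t: 26.52
ee_pos: [594.1, -84.0, 204.7]
ee_rot: [0.571, 1.495, -0.569]
contact_force: [1.5, -0.6, -0.7]
grip_width: 85.4
```

Call:
{"method": "step_arm", "body": {
  "deltas": [
    [0,0,-0.1,0.3,0,0,1],
    [0.01,0,-0.2,0.6,0,0,1],
    [0.02,0,-0.28,0.8,0,0,1],
    [0.02,0,-0.28,0.8,0,0,1]
  ]
}}

```text
t: 27.02
ee_pos: [541.9, -37.1, 199.7]
ee_rot: [0.876, 1.388, -0.874]
contact_force: [-0.6, -0.4, 0.4]
grip_width: 85.7
```

Call:
{"method": "step_arm", "body": {
  "deltas": [
    [0,-0.04,-0.1,0.3,0,0,1],
    [0,-0.08,-0.2,0.6,0,0,1],
    [0,-0.105,-0.257,0.77,0,0,1],
    [0,-0.105,-0.257,0.77,0,0,1],
    [0,-0.105,-0.257,0.77,0,0,1]
  ]
}}

```text
t: 27.65
ee_pos: [491.5, 8.4, 199.7]
ee_rot: [1.164, 1.239, -1.161]
contact_force: [0.4, -0.6, 0.7]
grip_width: 85.8
```

```bash
python3 go.py 491.5 8.5 56 -87; python3 - <<'E'
from h import *
p=camera_params('wrist');im=read_camera('wrist');cv2.imwrite('pics/w5.png',im[:,:,::-1])
print(proj([[491.5,8.5,98],[491.5-43,8.5-2,68],[491.5+43,8.5+2,68]],p).round())
E
```

```text
now 27.65 [491.5   8.4 199.7] jaw -86.4 w 85.8 F [ 0.4 -0.6  0.7]
shift [ 0.575 -0.     0.   ] turn [ 0.022 -0.002 -0.001] mm 144.0
[[318. 238.]
 [316. 282.]
 [319. 158.]]
```

View pics/w5.png

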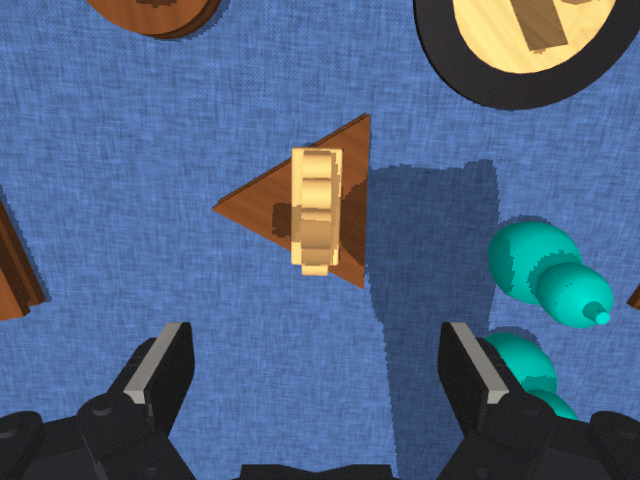

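The brush rest runs parallel to the image vertical, with its middle peak near (316,230), so it is lined up. Descend and grip.

Call:
{"method": "step_arm", "body": {
  "deltas": [
    [0.15,0,0,0,0,0,1],
    [0.33,0,0,0,0,0,1],
    [0.5,0,0,0,0,0,1],
    [0.57,0,0,0,0,0,1],
    [0.57,0,0,0,0,0,1]
  ]
}}

```text
t: 28.32
ee_pos: [491.3, 8.5, 56.7]
ee_rot: [1.163, 1.24, -1.163]
contact_force: [0.6, -0.3, -0.0]
grip_width: 85.2
```

Call:
{"method": "step_arm", "body": {
  "deltas": [
    [0,0,0,0,0,0,0.4],
    [0,0,0,0,0,0,0.2],
    [0,0,0,0,0,0,0],
    [0,0,0,0,0,0,0],
    [0,0,0,0,0,0,0]
  ],
  "force": 40
}}

```text
t: 28.95
ee_pos: [491.6, 8.4, 57.2]
ee_rot: [1.164, 1.24, -1.162]
contact_force: [-1.9, 0.4, 6.5]
grip_width: 17.6
```

Call:
{"method": "step_arm", "body": {
  "deltas": [
    [-0.05,0,0,0,0,0,0],
    [-0.15,0,0,0,0,0,0],
    [-0.3,0,0,0,0,0,0],
    [-0.45,0,0,0,0,0,0],
    [-0.5,0,0,0,0,0,0]
  ]
}}

```text
t: 29.58
ee_pos: [492.7, 8.4, 184.9]
ee_rot: [1.165, 1.237, -1.16]
contact_force: [-0.3, -0.5, -1.4]
grip_width: 17.5
```

```bash
python3 go.py 465 148 182 -86.5 438.3 287.6 182 -75 438.3 287.6 57 -75
```

```text
now 29.575 [492.7   8.4 184.9] jaw -86.4 w 17.5 F [-0.3 -0.5 -1.4]
shift [ 0.012 -0.075 -0.564] turn [ 0.004 -0.002 -0.007] mm 142.0
shift [ 0.    -0.073 -0.564] turn [-0.401  0.     0.   ] mm 142.0
shift [0.5 0.  0. ] turn [0. 0. 0.] mm 125.0
```

Call:
{"method": "step_arm", "body": {
  "deltas": [
    [0,-0.01,-0.08,0,0,0,0],
    [0,-0.03,-0.23,0,0,0,0],
    [0.01,-0.05,-0.4,0,0,0,0],
    [0.01,-0.075,-0.56,0,0,0,0]
  ]
}}

```text
t: 30.08
ee_pos: [464.2, 148.1, 181.8]
ee_rot: [1.164, 1.238, -1.161]
contact_force: [-0.1, -0.3, -0.3]
grip_width: 17.6
```

Call:
{"method": "step_arm", "body": {
  "deltas": [
    [0,-0.02,-0.15,-0.1,0,0,0],
    [0,-0.045,-0.33,-0.22,0,0,0],
    [0,-0.065,-0.49,-0.34,0,0,0],
    [0,-0.075,-0.57,-0.4,0,0,0],
    [0,-0.075,-0.57,-0.4,0,0,0]
  ]
}}

```text
t: 30.7
ee_pos: [435.9, 289.8, 181.5]
ee_rot: [1.013, 1.323, -1.011]
contact_force: [0.9, -0.7, -0.5]
grip_width: 17.7
```

```bash
python3 go.py 438.3 287.6 57 -75
```

```text
now 30.7 [435.9 289.8 181.5] jaw -74.8 w 17.7 F [ 0.9 -0.7 -0.5]
shift [0.498 0.006 0.011] turn [ 0.006 -0.001 -0.002] mm 125.0
```

Call:
{"method": "step_arm", "body": {
  "deltas": [
    [0.12,0.006,0.011,0,0,0,0],
    [0.28,0.006,0.011,0,0,0,0],
    [0.4,0.006,0.011,0,0,0,0],
    [0.46,0.006,0.011,0,0,0,0],
    [0.48,0.006,0.011,0,0,0,0]
  ]
}}

```text
t: 31.32
ee_pos: [438.5, 286.7, 61.1]
ee_rot: [1.013, 1.322, -1.013]
contact_force: [-0.0, 0.3, -0.4]
grip_width: 17.6
```

```bash
python3 go.py 438.3 287.6 57 -75
```

```text
now 31.325 [438.5 286.7  61.1] jaw -74.9 w 17.6 F [-0.   0.3 -0.4]
shift [ 0.016  0.    -0.004] turn [ 0.003 -0.    -0.001] mm 4.0
```

Call:
{"method": "step_arm", "body": {
  "deltas": [
    [0.008,0,0,0,0,0,0],
    [0.014,0,0,0,0,0,0],
    [0.018,0,0,0,0,0,0],
    [0.018,0,0,0,0,0,0]
  ]
}}

```text
t: 31.82
ee_pos: [439.0, 286.8, 57.2]
ee_rot: [1.014, 1.322, -1.012]
contact_force: [0.2, -0.8, 3.7]
grip_width: 17.1
```

Call:
{"method": "step_arm", "body": {
  "deltas": [
    [0,0,0,0,0,0,0.4],
    [0,0,0,0,0,0,0.6],
    [0,0,0,0,0,0,1],
    [0,0,0,0,0,0,1],
    [0,0,0,0,0,0,1]
  ]
}}

```text
t: 32.45
ee_pos: [439.0, 286.8, 57.2]
ee_rot: [1.014, 1.322, -1.012]
contact_force: [-0.3, -0.8, -1.1]
grip_width: 85.2
```

Call:
{"method": "step_arm", "body": {
  "deltas": [
    [-0.1,0,0,0,0,0,1],
    [-0.3,0,0,0,0,0,1],
    [-0.5,0,0,0,0,0,1],
    [-0.64,0,0,0,0,0,1],
    [-0.66,0,0,0,0,0,1]
  ]
}}

```text
t: 33.08
ee_pos: [439.6, 287.5, 224.8]
ee_rot: [1.017, 1.319, -1.008]
contact_force: [-0.5, -0.3, -0.6]
grip_width: 85.4
```

```bash
python3 go.py 543 78 220 -75 648 -131 220 -75 648 -131 77 -75;  python3 - <<'E'
from h import *
p=camera_params('wrist');im=read_camera('wrist');cv2.imwrite('pics/w6.png',im[:,:,::-1])
E
```

```text
now 33.075 [439.6 287.5 224.8] jaw -74.9 w 85.4 F [-0.5 -0.3 -0.6]
shift [0.019 0.181 0.917] turn [ 0.003 -0.002 -0.011] mm 234.0
shift [0.    0.189 0.916] turn [0. 0. 0.] mm 234.0
shift [0.572 0.    0.   ] turn [0. 0. 0.] mm 143.0
```

View pics/w6.png

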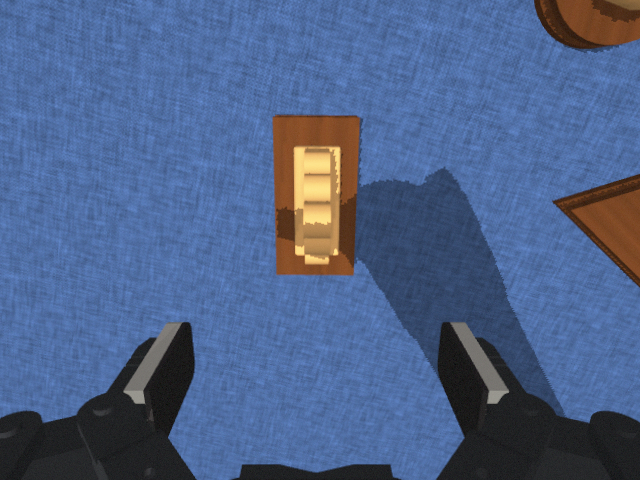

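The brush rest lies lengthwise and centred on the long stand. Back to the vase.

Call:
{"method": "step_arm", "body": {
  "deltas": [
    [0,0.04,0.2,0,0,0,1],
    [0,0.08,0.42,0,0,0,1],
    [0,0.13,0.65,0,0,0,1],
    [0.01,0.17,0.87,0,0,0,1],
    [0.01,0.2,1,0,0,0,1]
  ]
}}

```text
t: 33.75
ee_pos: [552.7, 55.2, 219.3]
ee_rot: [1.016, 1.32, -1.015]
contact_force: [0.4, 0.8, -0.1]
grip_width: 85.5
```

```bash
python3 go.py 648 -131 220 -75 648 -131 77 -75
```

```text
now 33.75 [552.7  55.2 219.3] jaw -75.1 w 85.5 F [ 0.4  0.8 -0.1]
shift [-0.003  0.177  0.818] turn [-0.004 -0.    -0.002] mm 209.0
shift [0.572 0.    0.   ] turn [0. 0. 0.] mm 143.0
```

Call:
{"method": "step_arm", "body": {
  "deltas": [
    [0,0.05,0.22,0,0,0,1],
    [0,0.1,0.44,0,0,0,1],
    [0,0.15,0.66,0,0,0,1],
    [0,0.177,0.818,0,0,0,1],
    [0,0.177,0.818,0,0,0,1]
  ]
}}

```text
t: 34.38
ee_pos: [647.7, -135.2, 216.5]
ee_rot: [1.018, 1.321, -1.021]
contact_force: [0.7, 1.0, 0.6]
grip_width: 85.3
```

```bash
python3 go.py 648 -131 77 -75
```

```text
now 34.375 [ 647.7 -135.2  216.5] jaw -75.4 w 85.3 F [0.7 1.  0.6]
shift [ 0.558  0.007 -0.016] turn [-0.014 -0.001  0.005] mm 140.0
```

Call:
{"method": "step_arm", "body": {
  "deltas": [
    [0.12,0.007,-0.014,0,0,0,1],
    [0.3,0.007,-0.014,0,0,0,1],
    [0.46,0.007,-0.014,0,0,0,1],
    [0.556,0.007,-0.014,0,0,0,1],
    [0.556,0.007,-0.014,0,0,0,1]
  ]
}}

```text
t: 35.0
ee_pos: [646.0, -130.0, 74.5]
ee_rot: [1.016, 1.327, -1.023]
contact_force: [-0.4, 0.4, 0.9]
grip_width: 85.3
```

Call:
{"method": "step_arm", "body": {
  "deltas": [
    [0,0,0,0,0,0,0.4],
    [0,0,0,0,0,0,0.2],
    [0,0,0,0,0,0,0],
    [0,0,0,0,0,0,0],
    [0,0,0,0,0,0,0]
  ],
  "force": 40
}}

```text
t: 35.62
ee_pos: [646.6, -130.2, 75.4]
ee_rot: [1.017, 1.325, -1.022]
contact_force: [-1.1, 0.0, 5.3]
grip_width: 25.3
```

Call:
{"method": "step_arm", "body": {
  "deltas": [
    [-0.05,0,0,0,0,0,0],
    [-0.15,0,0,0,0,0,0],
    [-0.3,0,0,0,0,0,0],
    [-0.45,0,0,0,0,0,0],
    [-0.5,0,0,0,0,0,0]
  ]
}}

```text
t: 36.25
ee_pos: [648.3, -130.2, 203.4]
ee_rot: [1.018, 1.322, -1.02]
contact_force: [0.4, -0.3, -2.0]
grip_width: 25.6
```

```bash
python3 go.py 569 -61 203 -60 489.7 8 203 -46 489.7 8 105 -46
```

```text
now 36.25 [ 648.3 -130.2  203.4] jaw -75.3 w 25.6 F [ 0.4 -0.3 -2. ]
shift [ 0.003 -0.237 -0.348] turn [-0.535 -0.003  0.005] mm 105.0
shift [ 0.    -0.137 -0.398] turn [-0.489  0.     0.   ] mm 105.0
shift [0.392 0.    0.   ] turn [0. 0. 0.] mm 98.0
```

Call:
{"method": "step_arm", "body": {
  "deltas": [
    [0,-0.04,-0.05,-0.08,0,0,0],
    [0,-0.11,-0.16,-0.25,0,0,0],
    [0,-0.18,-0.27,-0.42,0,0,0],
    [0,-0.237,-0.348,-0.53,0,0,0]
  ]
}}

```text
t: 36.75
ee_pos: [567.5, -59.9, 202.8]
ee_rot: [0.814, 1.417, -0.817]
contact_force: [-0.0, 0.8, -1.0]
grip_width: 25.6
```

Call:
{"method": "step_arm", "body": {
  "deltas": [
    [0,-0.04,-0.12,-0.15,0,0,0],
    [0,-0.09,-0.26,-0.32,0,0,0],
    [0,-0.125,-0.37,-0.45,0,0,0],
    [0,-0.137,-0.398,-0.49,0,0,0],
    [0,-0.137,-0.398,-0.49,0,0,0]
  ]
}}

```text
t: 37.38
ee_pos: [488.1, 8.7, 203.1]
ee_rot: [0.626, 1.482, -0.629]
contact_force: [0.4, -0.5, -1.0]
grip_width: 25.8
```

```bash
python3 go.py 489.7 8 105 -46
```

```text
now 37.375 [488.1   8.7 203.1] jaw -46.0 w 25.8 F [ 0.4 -0.5 -1. ]
shift [0.392 0.004 0.008] turn [ 0.001 -0.006  0.006] mm 98.0
```

Call:
{"method": "step_arm", "body": {
  "deltas": [
    [0.1,0.004,0.007,0,0,0,0],
    [0.24,0.004,0.007,0,0,0,0],
    [0.35,0.004,0.007,0,0,0,0],
    [0.4,0.004,0.007,0,0,0,0],
    [0.41,0.004,0.007,0,0,0,0]
  ]
}}

```text
t: 38.0
ee_pos: [489.7, 7.8, 100.2]
ee_rot: [0.627, 1.483, -0.629]
contact_force: [1.0, 0.1, -1.3]
grip_width: 25.6
```

```bash
python3 go.py 489.7 8 93.2 -46
```

```text
now 38.0 [489.7   7.8 100.2] jaw -46.0 w 25.6 F [ 1.   0.1 -1.3]
shift [ 0.028  0.001 -0.   ] turn [-0.001 -0.008  0.007] mm 7.0
```

Call:
{"method": "step_arm", "body": {
  "deltas": [
    [0.014,0,0,0,0,0,0],
    [0.024,0,0,0,0,0,0],
    [0.028,0,0,0,0,0,0],
    [0.028,0,0,0,0,0,0]
  ]
}}

```text
t: 38.5
ee_pos: [489.9, 7.8, 93.5]
ee_rot: [0.627, 1.483, -0.629]
contact_force: [0.1, -0.5, -0.5]
grip_width: 25.5
```

Call:
{"method": "step_arm", "body": {
  "deltas": [
    [0.004,0,0,0,0,0,0],
    [0.008,0,0,0,0,0,0],
    [0.008,0,0,0,0,0,0]
  ]
}}

```text
t: 38.88
ee_pos: [490.3, 8.1, 93.2]
ee_rot: [0.627, 1.482, -0.629]
contact_force: [-8.4, 0.8, 18.7]
grip_width: 25.5
```

Call:
{"method": "step_arm", "body": {
  "deltas": [
    [-0.006,0,0,0,0,0,0],
    [-0.006,0,0,0,0,0,0.4],
    [-0.006,0,0,0,0,0,0.6],
    [-0.006,0,0,0,0,0,1],
    [-0.006,0,0,0,0,0,1]
  ]
}}

```text
t: 39.5
ee_pos: [490.3, 8.1, 94.6]
ee_rot: [0.627, 1.482, -0.629]
contact_force: [-0.6, 0.4, 0.3]
grip_width: 84.2
```

Call:
{"method": "step_arm", "body": {
  "deltas": [
    [-0.1,0,0,0,0,0,1],
    [-0.3,0,0,0,0,0,1],
    [-0.5,0,0,0,0,0,1],
    [-0.6,0,0,0,0,0,1]
  ]
}}

```text
t: 40.0
ee_pos: [491.6, 8.3, 247.4]
ee_rot: [0.627, 1.479, -0.628]
contact_force: [0.8, 0.3, -0.7]
grip_width: 85.6
```

```bash
python3 go.py 475 -160 240 -46 415 -330 240 -46 300 -480 240 -46 
```

```text
now 40.0 [491.6   8.3 247.4] jaw -46.0 w 85.6 F [ 0.8  0.3 -0.7]
shift [ 0.03  -0.515  0.438] turn [-0.    -0.     0.002] mm 169.0
shift [ 0.    -0.645  0.322] turn [0. 0. 0.] mm 180.0
shift [ 0.    -0.748  0.112] turn [0. 0. 0.] mm 189.0
```

Call:
{"method": "step_arm", "body": {
  "deltas": [
    [0,-0.15,0.13,0,0,0,1],
    [0,-0.3,0.26,0,0,0,1],
    [0,-0.45,0.38,0,0,0,1],
    [0.03,-0.515,0.438,0,0,0,1]
  ]
}}

```text
t: 40.5
ee_pos: [474.5, -163.0, 240.2]
ee_rot: [0.629, 1.477, -0.631]
contact_force: [0.2, 0.1, -0.4]
grip_width: 85.6
```

Call:
{"method": "step_arm", "body": {
  "deltas": [
    [0,-0.2,0.1,0,0,0,1],
    [0,-0.4,0.2,0,0,0,1],
    [0,-0.6,0.3,0,0,0,1],
    [0,-0.645,0.322,0,0,0,1]
  ]
}}

```text
t: 41.0
ee_pos: [411.5, -336.4, 240.0]
ee_rot: [0.633, 1.476, -0.637]
contact_force: [0.0, 0.7, -0.0]
grip_width: 85.2
```

Call:
{"method": "step_arm", "body": {
  "deltas": [
    [0,-0.2,0.03,0,0,0,1],
    [0,-0.42,0.06,0,0,0,1],
    [0,-0.64,0.09,0,0,0,1],
    [0,-0.8,0.11,0,0,0,1],
    [0,-0.85,0.11,0,0,0,1]
  ]
}}

```text
t: 41.62
ee_pos: [274.5, -503.8, 240.1]
ee_rot: [0.635, 1.476, -0.639]
contact_force: [0.3, 0.6, 0.2]
grip_width: 85.5
```

```bash
python3 - <<'E'
from h import *
im=read_camera('top');cv2.imwrite('pics/top9.png',im[:,:,::-1]);np.save('pics/top9.npy',im)
im2=read_camera('scene');t=[]
for c,rr in [(220,295),(293,197),(348,267),(508,282)]:
    t.append(cv2.resize(im[rr-37:rr+38,c-50:c+50],(400,300),interpolation=cv2.INTER_CUBIC))
cv2.imwrite('pics/m9.png',np.vstack([np.hstack(t[:2]),np.hstack(t[2:])])[:,:,::-1])
cv2.imwrite('pics/s9.png',im2[:,:,::-1]); print(sense()['ee_pos'].round(),sense()['contact_force'])
E
```

```text
[ 276. -503.  240.] [-0.08069003  0.50668212 -0.05568363]
```

View pics/m9.png

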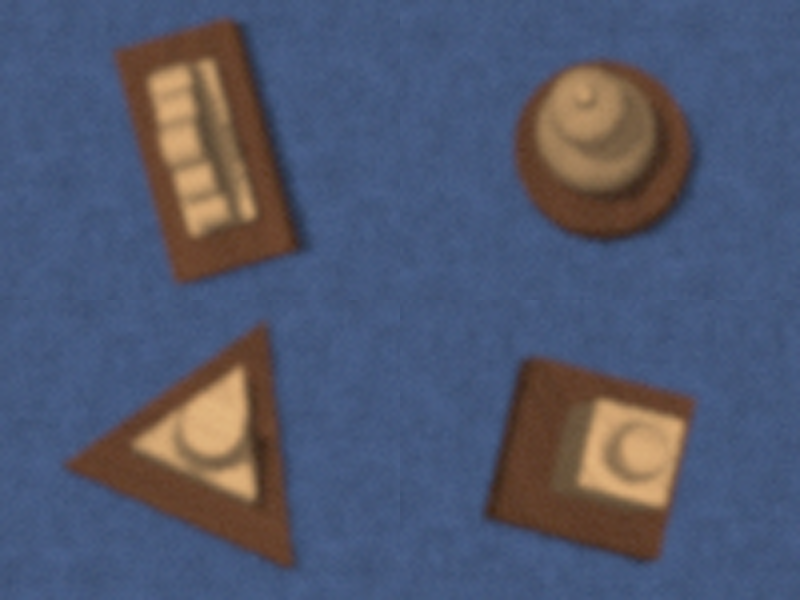

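View pics/s9.png

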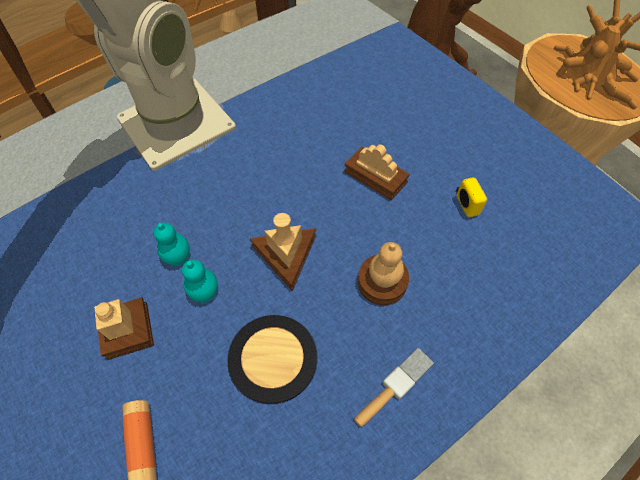

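Everything stands upright on its own stand. Last, a numeric check of the centring.

```bash
python3 - <<'E'
from h import *
p=camera_params('top'); C=[(220,295),(293,197),(348,267),(508,282)]
def P(k,q,z):
    q=np.float64(q); return plane(np.c_[C[k][0]-50+(q[:,0]+.5)/4-.5, C[k][1]-37+(q[:,1]+.5)/4-.5],p,z).mean(0)[:2]
for n,X,S in [('seal',P(3,[(195,98),(287,120),(267,209),(176,188)],86),(442.2,-327.2)),('gourd',P(1,[(197,132)],62),(649,126.6)),
 ('vase',P(2,[(132,143),(243,65),(256,202)],80),(489.7,8)),('brush',P(0,[(148,73),(212,58),(256,217),(192,238)],40),(438.3,287.6))]:
    print(n,X.round(1),(X-S).round(1))
E
```

```text
seal [ 440.2 -327. ] [-2.   0.2]
gourd [648.6 126.5] [-0.4 -0.1]
vase [491.1   8.5] [1.4 0.5]
brush [438.8 285.8] [ 0.5 -1.8]
```

```bash
python3 -c "
from plant import r
r.hand_in()"
```

```text
the job is handed in; nothing more can be done
```

All four carvings now stand upright on their own stands, and I handed the job in at about 42 s of the 144 s allowed. `hand_in` reported no verdict.

- **Order of moves:** gourd to the board, seal to the square stand, gourd to the round stand, vase to the board, brush rest to the long stand, vase to the triangle stand.
- **Centring:** in the final top view the offset from each stand's middle was about 2 mm for the seal, 0.5 mm for the gourd, 1.5 mm for the vase and 2 mm for the brush rest; the limit is 14 mm. The brush rest lies along its stand to within about 2°, going by the grip and stand angles.
- **Scene:** in the last picture all four were upright, the tape measure had not moved, and the arm was clear of everything with the gripper open.
- **Disagreement:** the wrist camera differed from the top-view predictions by a steady 2–3 mm. I treated that as calibration bias, since it showed up equally on stands and carvings.
- **Small mishap:** the vase touched its stand at about 19 N just before release, well under the force limits, and it did not tip.

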